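# Lock the mould rack's hold-down nut and load its sloping bed

## Robot

A 6-joint arm with a two-finger parallel gripper is mounted at the origin on the work surface. World frame = base frame: x ahead of the robot, y to its left, z up, the work surface at z = 0. Lengths are in m, angles in rad, forces in N, time in s.
With the tool pointing down it reaches from about 0.325 to 0.775 m from the base axis. Payload 5.5 kg.
Tool frame: the origin (TCP) lies between the finger pads; the fingertips stand 19 mm ahead of it and the grasp point (between the pads) is the TCP; z points along the fingers, y is the line along which they close (so a half turn about z gives the same grasp; the last joint's range is limited). The gripper opens to 85 mm and grips with 20 to 120 N. Pads are 22 mm wide; open, the fingers measure 114 mm over their backs; the gripper's body (76 mm by 85 mm) begins 54 mm behind the grasp point. The pads swing forward as they close: fully open they stand 13 mm farther back than shut.
Start: joints at [1.238, 0.091, 1.231, -0, 1.82, -0.057], TCP at [0.163, 0.577, 0.25] pointing down, gripper open.
Joint ranges: [-2.87, 2.87], [-0.86, 2.18], [0.17, 2.46], [-1.51, 4.65], [0.06, 2.69], [-2.65, 2.65]. Speed limits (rad/s): [2.57, 2.57, 3.01, 3.14, 3.14, 3.14].

## Interface

Orientations are given as a unit quaternion [x, y, z, w].
In Python, from rig import manip gives the robot as it stands. The module is installed in compiled form; this text tells all that it offers. Calls block until the motion is done:
- manip.goto(position, orientation): joint-space move of the TCP to a pose.
- manip.movel(position, ori=None, max_speed=0.15): straight line of the TCP; ori=None keeps the orientation; max_speed is the mean speed in m/s.
- manip.move_joints(angles): joint-space move.
- manip.release() and manip.gripper_close(): open the fingers fully, or close them until they stop; the grip force is fixed at half the most.
- manip.pause(seconds).
- manip.solve_ik(position, orientation): joint angles nearest the present ones, or None.
- manip.state(): the state.
- manip.snapshot(name): name is "side" or "top" or "wrist"; returns (picture, depth): 420x560x3 uint8, red, green, blue; 420x560 float32, m along the optical axis (not along the pixel's ray), 0 where there is no reading.
- manip.camera_model(name): a dict with "vfov" (degrees; the focal length in pixels is half the picture's height over the tangent of half this angle, whatever the lens; pixels are square), "cx", "cy" (the principal point, pixels), "D" ([k1, k2, p1, p2, k3] as OpenCV has them; the pictures are not rectified), "position" and "rotation" of the camera in the world. Camera axes: x right, y down, z forward; pixel columns grow to the right and rows downward; lengths in m; the calibration is good to about 2 mm. A picture is of the moment at which its call begins: read the wrist's pose just before it. camera_model takes no time and is no camera call; for the wrist camera it gives the pose at the moment of the call.
A pose or a line that the arm cannot do raises manip.IKError and nothing moves.
- manip.job_done(): hands the job in; it is judged then, once.
The state is a dict: "time_s": time; "qpos": joint angles; "qd": joint speeds; "tau": joint torques, N m; "eef_pos": TCP position; "orientation": TCP orientation; "contact_force": force on the tool from outside, world axes, zero at the start; "ft_torque": the same for the moment, N m; "grip_width": opening from 0.0 (shut) to 1.0 (fully open); "grip_force": force on a finger pad.
Only numpy, scipy, OpenCV 4.12 (cv2) and the standard library are available. Lean on these libraries where they do the work, as an engineer would, in place of code of your own. Each camera call takes 0.05 s, during which the arm holds its last target. There are 200 camera calls.

## Task

Turn the castle nut on the mould rack's stud clockwise to the next slot that lines up with the cross hole (do not back it off, nor go past that slot), then push the lock bolt fully home through the slot into the hole. Only then load all the rubber moulds lying on the bench in one straight pile on the rack's sloping bed, the thick ones at the bottom and the thin ones on top, each lying flat, squared up lengthwise along the slope and pushed back against the backstop. Leave the jar, the pot and the tub where they stand.

Things in the scene. Friction and masses are not known exactly. Their poses are not given: they have to be found in the camera images.
- stand: cast dark base plate of the mould rack, 290 (x) x 280 (y) x 12 mm, fixed to the bench, somewhat turned. Origin at bench level; x points the way the bolt is pushed (from its handle to the stud), z up. In its frame the stud stands at x 45, y 90 mm; the bed's centre line is at y -85 mm.
- rack: sloping aluminium bed, 145 long, 90 mm wide, with a square backstop 80 wide, 132 mm tall at its low end (nearer the robot). Origin on the bed at the foot of the backstop's face, on the centre line, 34 mm above the bench; x runs up the slope (20 degrees) away from the backstop, y across, z square to the bed, up. A mould touching the backstop has its origin at x = 60 mm.
- stud (a point): centre of the top of the steel stud (30 mm diameter), 76 mm above the bench; a white line on it lies along the cross hole, which runs along the stand's x axis. The nut turns about this upright axis.
- nut (a joint): castle nut's angle (rad), grows clockwise from above; starts 0.25 to 0.80, next slot lines up at 1.047 (also at 0, 2.094; flats then square to the stand's x). Hexagon 60 mm across flats, 16 to 46 mm above the bench; crown 60 mm across to 66 mm high with six 14 mm slots, one over each flat. About 0.35 N m to turn; stays where left; no stop before 2.4.
- bolt (a joint): travel of the steel lock bolt (m): near 0 out, 0.060 home, along the stand's +x. An 8 mm rod, 56 mm above the bench, its nose 67 mm from the stud's axis when out; the nut's crown stops it at about 0.037 unless a slot faces it within about 0.1 rad. About 2 N to push; stays where left.
- bolt_grip (a point): on the middle of the bolt's upright black handle, 18 mm below its top; the handle is 18 (along the travel) x 16 mm, from 60 to 110 mm above the bench, and moves with the bolt (127 mm from the stud's axis when out, 67 mm at home).
- thick1: thick block mould of plain ochre rubber, 120 long (its x) x 60 wide (its y) x 34 mm thick (its z), with a darker parting line around it; origin at the centre of its underside. About 0.32 kg. It may lie anywhere on the bench at first, and may be absent. The slope alone does not make it slide on the rack.
- thick2: the other thick block mould of plain ochre rubber, 120 long (its x) x 60 wide (its y) x 34 mm thick (its z), with a darker parting line around it; origin at the centre of its underside. About 0.32 kg. It may lie anywhere on the bench at first, and may be absent. The slope alone does not make it slide on the rack.
- thin1: thin block mould of plain ochre rubber, 120 long (its x) x 60 wide (its y) x 24 mm thick (its z), with a darker parting line around it; origin at the centre of its underside. About 0.22 kg. It may lie anywhere on the bench at first, and may be absent. The slope alone does not make it slide on the rack.
- thin2: second thin block mould of plain ochre rubber, 120 long (its x) x 60 wide (its y) x 24 mm thick (its z), with a darker parting line around it; origin at the centre of its underside. About 0.22 kg. It may lie anywhere on the bench at first, and may be absent. The slope alone does not make it slide on the rack.
- thin3: third thin block mould of plain ochre rubber, 120 long (its x) x 60 wide (its y) x 24 mm thick (its z), with a darker parting line around it; origin at the centre of its underside. About 0.22 kg. It may lie anywhere on the bench at first, and may be absent. The slope alone does not make it slide on the rack.
- jar: clear jar with a green cap, 64 mm across, 95 mm tall, loose; origin under its centre. To be left alone.
- pot: black open pot, 76 mm across, 80 mm tall, loose; origin under its centre. To be left alone.
- tub: white open tub, 110 x 80 x 50 mm, loose; origin under its centre. To be left alone.
- rack_mid (a point): point 60 mm up the slope from the backstop and 45 mm above the bed, in the middle of where the pile stands.
Things that resemble listed ones, but are neither listed nor needed, are in the scene too. What is shaped like the thick2 but turquoise is not meant. What is shaped like the thin1 but red is not meant.

How it is judged:
On the way, in this order (a step that is already met when the one before it is completed fails the run):
1. the nut is turned to the next slot in line with the cross hole, the bolt still out (value of joint nut between 0.947 and 1.147 rad and value of joint bolt below 0.036 m), for 0.3 s.
2. the lock bolt is pushed home through the slot (value of joint nut between 0.947 and 1.147 rad and value of joint bolt above 0.052 m), for 0.2 s.
At the end, for the whole second after the job is handed in: Nut within 0.1 rad of the next slot (1.047), bolt within 8 mm of home, all moulds present at rest in one pile on the bed: within 9 mm of the backstop and 15 mm of the centre line, flat within 0.1 rad, square within 0.15 rad (either way round), thin ones above thick ones (all of step 2 and x of thick1 in the frame of rack between 0.05 and 0.069 m and y of thick1 in the frame of rack between -0.015 and 0.015 m and z of thick1 in the frame of rack between -0.005 and 0.14 m and angle between the z axis of each of thick1, thick2, thin1, thin2, thin3 and the z axis of rack, either way round below 0.1 rad and angle between the x axis of each of thick1, thick2, thin1, thin2, thin3 and the x axis of rack, either way round below 0.15 rad and linear speed of each of thick1, thick2, thin1, thin2, thin3 below 0.02 m/s and x of thick2 in the frame of rack between 0.05 and 0.069 m and y of thick2 in the frame of rack between -0.015 and 0.015 m and z of thick2 in the frame of rack between -0.005 and 0.14 m and x of thin1 in the frame of rack between 0.05 and 0.069 m and y of thin1 in the frame of rack between -0.015 and 0.015 m and z of thin1 in the frame of rack between -0.005 and 0.14 m and x of thin2 in the frame of rack between 0.05 and 0.069 m and y of thin2 in the frame of rack between -0.015 and 0.015 m and z of thin2 in the frame of rack between -0.005 and 0.14 m and x of thin3 in the frame of rack between 0.05 and 0.069 m and y of thin3 in the frame of rack between -0.015 and 0.015 m and z of thin3 in the frame of rack between -0.005 and 0.14 m and z of each of thin1, thin2, thin3 in the frame of thick1 above 0.03 m and z of each of thin1, thin2, thin3 in the frame of thick2 above 0.03 m); the robot touches nothing.
It fails at once if the nut is backed off (value of joint nut below 0.12 rad).
It fails at once if the nut is turned past the next slot (by more than 0.3 rad) (value of joint nut above 1.35 rad).
It fails at once if a mould is loaded on the bed before the bolt is home (value of joint bolt below 0.045 m and distance between any of thick1, thick2, thin1, thin2, thin3 and rack_mid below 0.075 m).
It fails at once if a bystander is moved by more than 30 mm or tipped over (distance of any of jar, pot, tub from where it was at the start of the episode above 0.03 m or angle between any of jar, pot, tub's own z axis and vertical above 0.4 rad).
Of thick1, thick2, thin1, thin2, thin3 only 3 to 5 are there at a start; the rules pass over those that are not, and their reading is None.
At some moment in a run one of thick1, thick2, thin1, thin2, thin3 may be knocked a few centimetres aside while the robot is not near it.
Once in a run the grip may slacken for a moment while it holds something.
It also fails if it takes over 210 s, if anything falls off the work surface, if the arm or the gripper's body presses on something with over 40 N, if the wrist force passes 120 N, or if a joint passes its speed limit or range.

## Working session

There is one attempt and no reset: what is moved stays moved. The work goes in short steps, each a Python script; the robot and the scene stay as the last script left them, time stands still between calls to the robot, and variables do not carry over. Pictures are saved under pics/ and viewed, at most 14 in all, crops included, and the job is handed in when it is done.

```bash
mkdir -p pics
cat > h.py <<'E'
import numpy as np, cv2
from rig import manip
from scipy.spatial.transform import Rotation as R
def cam(name):
    m=manip.camera_model(name); 
    f=210/np.tan(np.radians(m["vfov"])/2)
    K=np.array([[f,0,m["cx"]],[0,f,m["cy"]],[0,0,1]])
    Rm=np.array(m["rotation"])
    if Rm.size==4: Rm=R.from_quat(Rm).as_matrix()
    return K,np.array(m["D"],float),np.array(m["position"]),Rm.reshape(3,3)
def shot(name):
    c=cam(name); p,d=manip.snapshot(name); return p,d,c
def cloud(d,c):
    K,D,t,Rm=c
    v,u=np.mgrid[0:420,0:560]
    n=cv2.undistortPoints(np.stack([u,v],-1).reshape(-1,1,2).astype(np.float64),K,D).reshape(420,560,2)
    P=np.concatenate([n*d[...,None],d[...,None]],-1)
    return P@Rm.T+t
def proj(X,c):
    K,D,t,Rm=c
    Y=(np.atleast_2d(X)-t)@Rm
    return cv2.projectPoints(Y.reshape(-1,1,3),np.zeros(3),np.zeros(3),K,D)[0].reshape(-1,2)
def save(fn,p): cv2.imwrite(fn,p[...,::-1])
def down(yaw):  # tool z down; tool y axis (closing) at angle yaw+90 ; tool x along yaw
    x=np.array([np.cos(yaw),np.sin(yaw),0]); z=np.array([0,0,-1.]); y=np.cross(z,x)
    return R.from_matrix(np.stack([x,y,z],1)).as_quat()
E
python3 - <<'E'
from h import *
print(manip.state())
for n in("top","side","wrist"):
    p,d,c=shot(n); save(f"pics/{n}0.png",p); np.savez(f"{n}0.npz",p=p,d=d,K=c[0],D=c[1],t=c[2],R=c[3]); print(n,c, (d==0).mean())
E
```

```text
{'time_s': 0.0, 'qpos': array([ 1.23829384e+00,  9.18586495e-02,  1.23190486e+00, -3.38650516e-05,
        1.81979406e+00, -5.67051545e-02]), 'qd': array([-0.00020278, -0.00112978,  0.00081792, -0.0006662 ,  0.00189286,
       -0.00091156]), 'tau': array([ 2.80185239e-03, -4.58707309e+01, -4.18041372e+01, -1.56418758e-05,
        1.14918739e-02, -2.35706409e-06]), 'eef_pos': array([0.16332172, 0.57708429, 0.24914024]), 'orientation': array([ 1.37466085e-01,  9.90505987e-01, -9.67085674e-04, -1.73880639e-04]), 'contact_force': array([ 0.24390308,  0.22765481, -0.3727053 ]), 'ft_torque': array([0.02121463, 0.01663466, 0.03442608]), 'grip_force': 0.0, 'grip_width': 1.0011381008149345}
top (array([[453.01473593,   0.        , 273.13595107],
       [  0.        , 453.01473593, 199.22954674],
       [  0.        ,   0.        ,   1.        ]]), array([-0.1507159,  0.       ,  0.       ,  0.       ,  0.       ]), array([0.25691243, 0.00157152, 1.41770694]), array([[-0.02823567, -0.97462378,  0.22206135],
       [-0.99959185,  0.02849539, -0.00203487],
       [-0.00434449, -0.22202817, -0.97
[... 224 characters left out ...]
0.        , 0.        , 0.        ]), array([-0.26588162, -0.9172875 ,  0.94725532]), array([[ 0.72991107, -0.39479147,  0.55800495],
       [-0.68345692, -0.40863082,  0.60490288],
       [-0.01079248, -0.82289765, -0.56808712]])) 0.003937074829931973
wrist (array([[378.17194677,   0.        , 281.59083885],
       [  0.        , 378.17194677, 206.903431  ],
       [  0.        ,   0.        ,   1.        ]]), array([-0.01508035,  0.        ,  0.        ,  0.        ,  0.        ]), array([0.09398059, 0.59686853, 0.37322511]), array([[ 0.27154048,  0.92231602,  0.2749526 ],
       [ 0.96242433, -0.25954714, -0.07984168],
       [-0.0022761 ,  0.28630132, -0.95813693]])) 0.003941326530612245
```

View pics/top0.png

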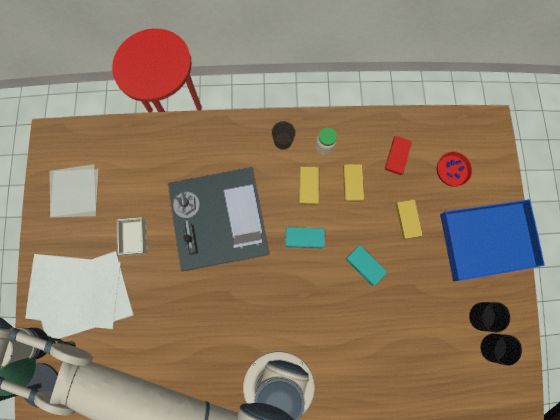

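View pics/side0.png

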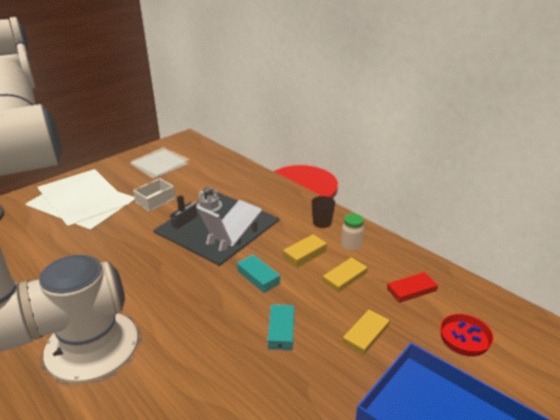

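The top picture shows three ochre blocks at about (309,185), (354,182) and (409,219). The lookalikes, turquoise at (305,237) and (367,265) and red at (399,155), are not meant. The rack stand is at (218,220), with the stud at (186,205) and the bolt handle at (190,238). Next I'll measure these.

```bash
cat >> h.py <<'E'
def moulds(p,d,c,minpix=60):
    P=cloud(d,c); hsv=cv2.cvtColor(p,cv2.COLOR_RGB2HSV)
    m=((hsv[...,0]>18)&(hsv[...,0]<30)&(hsv[...,1]>150)&(hsv[...,2]>110)&(d>0)).astype(np.uint8)
    m=cv2.morphologyEx(m,cv2.MORPH_OPEN,np.ones((3,3)))
    n,l,s,_=cv2.connectedComponentsWithStats(m); out=[]
    for i in range(1,n):
        if s[i,4]<minpix: continue
        Q=P[l==i]; h=np.percentile(Q[:,2],80); T=Q[Q[:,2]>h-.006]
        (cx,cy),(a,b),ang=cv2.minAreaRect((T[:,:2]*1000).astype(np.float32))
        if a<b: a,b,ang=b,a,ang+90
        out.append((s[i,:4],np.round([cx/1e3,cy/1e3,np.median(T[:,2])],4),(round(a),round(b)),round((ang+90)%180-90,1)))
    return out
E
python3 - <<'E'
from h import *
for n in("top","side"):
    z=np.load(n+"0.npz"); c=(z["K"],z["D"],z["t"],z["R"]); p,d=z["p"],z["d"]; P=cloud(d,c)
    print(n)
    for o in moulds(p,d,c): print(o)
    if n=="top":
        b=P[(np.abs(P[...,0]-.5)<.3)&(np.abs(P[...,1])<.5)]; print("bench z",np.median(b[:,2]))
        hsv=cv2.cvtColor(p,cv2.COLOR_RGB2HSV)
        m=((P[...,2]>.005)&(P[...,2]<.02)&(hsv[...,2]<90)&(hsv[...,1]<110)).astype(np.uint8)
        k=np.zeros_like(m);k[160:280,160:280]=1; m&=k
        m=cv2.morphologyEx(m,cv2.MORPH_OPEN,np.ones((3,3)))
        T=P[m>0]; T=T[:, :2]*1000
        r=cv2.minAreaRect(T.astype(np.float32)); print("stand",r,len(T))
        # stud top
        q=(P[...,2]>.07)&(P[...,2]<.085)&(k>0); 
        ys,xs=np.nonzero(q); 
        nn,l,s,ce=cv2.connectedComponentsWithStats(q.astype(np.uint8))
        for i in range(1,nn):
            if s[i,4]>8: print("blob",ce[i],s[i,4],P[l==i].mean(0))
        big=cv2.resize(p[160:280,160:280],(600,600),interpolation=cv2.INTER_CUBIC); save("pics/stand_crop.png",big)
E
```

```text
top
bench z 0.0011063134569297972
stand ((522.91943359375, 178.11221313476562), (288.1002502441406, 276.2062072753906), 9.206537246704102) 3710
blob [239.14010989 193.64835165] 364 [0.58283857 0.10187665 0.07651446]
blob [182.32467532 200.4025974 ] 77 [0.56711902 0.27656167 0.07520007]
blob [253.88235294 235.        ] 17 [0.45429159 0.0592924  0.07803242]
blob [240.         237.63636364] 11 [0.447589   0.10092714 0.07735716]
side
(array([284, 235,  42,  32], dtype=int32), array([ 0.6159, -0.1176,  0.0333]), (124, 65), -3.1)
(array([323, 258,  44,  33], dtype=int32), array([ 0.6229, -0.2625,  0.0236]), (125, 63), 0.0)
(array([343, 310,  46,  44], dtype=int32), array([ 0.4986, -0.4331,  0.0242]), (125, 60), 7.3)
```

View pics/stand_crop.png

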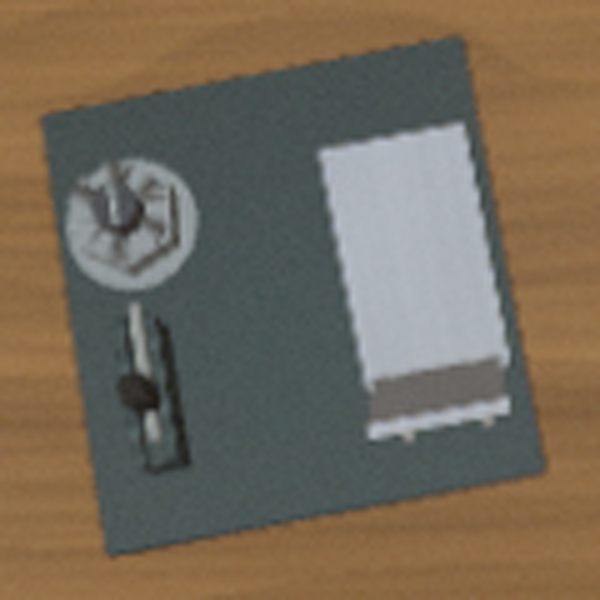

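The moulds measured one thick (z 0.033) and two thin (z 0.024). The crop shows the stud at crop (125,210), the bolt with its nose up at (135,305) and its handle at (138,390), and the bed with the backstop at the bottom (435,395). Next is a close wrist view, plus a check for moulds the arm may have hidden.

Run:
```python
from h import *
a=np.radians(9.2)
for q in (a+np.pi,):
    # camera above/behind: tool x toward -stand x
    o=down(q); tgt=[.565,.262,.23]
    print(manip.solve_ik(tgt,o))
    manip.goto(tgt,o); manip.pause(.3)
p,d,c=shot("wrist"); save("pics/w1.png",p); np.savez("w1.npz",p=p,d=d,K=c[0],D=c[1],t=c[2],R=c[3])
p,d,c=shot("top"); save("pics/t1.png",p)
for n in("top","side"):
    pp,dd,cc=shot(n); print(n,[x[1:] for x in moulds(pp,dd,cc,30)])
print(manip.state()["qpos"],manip.state()["time_s"])
```

```text
[ 3.79582017e-01  1.49832074e-01  1.20315817e+00 -4.44089210e-16
  1.78860241e+00 -1.35178460e+00]
top []
side [(array([ 0.6171, -0.1186,  0.0336]), (125, 66), -4.3), (array([ 0.6242, -0.263 ,  0.0234]), (126, 63), -1.4), (array([ 0.4985, -0.4323,  0.0241]), (122, 61), 6.9)]
[ 3.79810707e-01  1.49803147e-01  1.20317570e+00 -2.48177460e-05
  1.78859646e+00 -1.35175271e+00] 2.5
```

View pics/w1.png

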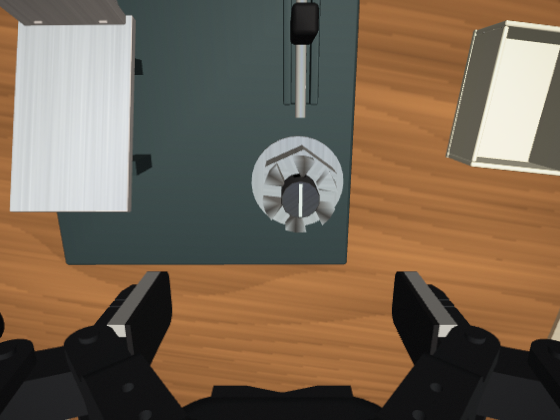

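View pics/t1.png

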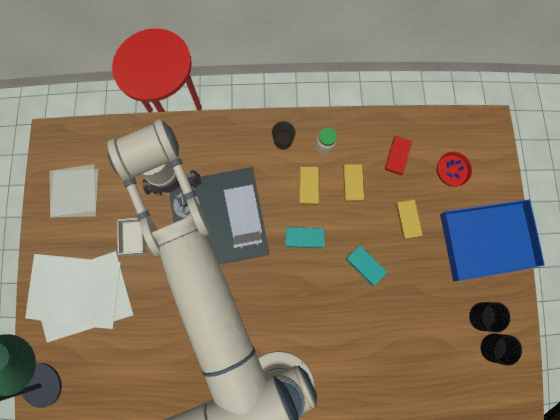

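The wrist view shows the stud at (300,195) with its white line vertical, the bolt nose at (300,117), and the bed at left with the backstop at its top. Both views show only three ochre moulds. Next I'll refine the stand and rack frames and rectify the crown to read the nut's angle.

Run:
```python
from h import *
z=np.load("w1.npz"); c=(z["K"],z["D"],z["t"],z["R"]); p,d=z["p"],z["d"]; P=cloud(d,c)
# stud top: ring of depth at z~.076
m=(P[...,2]>.071)&(P[...,2]<.081)&(np.hypot(P[...,0]-.553,P[...,1]-.274)<.03)
m=cv2.morphologyEx(m.astype(np.uint8),cv2.MORPH_OPEN,np.ones((3,3)))
(x,y),r=cv2.minEnclosingCircle((P[m>0][:,:2]).astype(np.float32)); print("stud",x,y,r,P[m>0].mean(0),m.sum())
# bolt rod / handle
m=(P[...,2]>.10)&(P[...,2]<.118)&(abs(P[...,1]-.25)<.04)&(P[...,0]<.5)&(P[...,0]>.38); print("handle",P[m].mean(0),P[m].min(0),P[m].max(0))
m=(P[...,2]>.052)&(P[...,2]<.066)&(abs(P[...,1]-.255)<.03)&(P[...,0]<.492)&(P[...,0]>.44); Q=P[m];print("rod",len(Q),Q.mean(0),np.polyfit(Q[:,0],Q[:,1],1),Q[:,0].max())
# bed plane
a=np.radians(9.2); ax=np.array([np.cos(a),np.sin(a)]); O=np.array([.523,.178])
U=(P[...,:2]-O)@ax; V=(P[...,:2]-O)@np.array([-ax[1],ax[0]])
m=(V<-.05)&(V>-.12)&(P[...,2]>.03)&(P[...,2]<.1)&(U>-.03)&(d>0); Q=P[m]
n=np.linalg.svd(Q-Q.mean(0),full_matrices=False)[2][2]; n*=np.sign(n[2]); print("bed",len(Q),n,np.degrees(np.arccos(n[2])),np.degrees(np.arctan2(-n[1],-n[0])),"resid",np.std((Q-Q.mean(0))@n))
m=(abs((P-Q.mean(0))@n)<.004)&(U>-.08)&(V<-.02)&(V>-.16)&(d>0); B=P[m]; b=((B[:,:2])*1000).astype(np.float32); print("bed rect",cv2.minAreaRect(b), "zrange",B[:,2].min(),B[:,2].max(),"U",U[m].min(),U[m].max(),"V",V[m].min(),V[m].max(),"plane pt",Q.mean(0))
# rectified stud plane
S=np.array([x,y]); g=np.arange(-45,45,.15)/1000
uu,vv=np.meshgrid(g,-g) # right=uu ; up=vv. up= stand x, right=-stand y
per=np.array([-ax[1],ax[0]])
X=S+vv[...,None]*ax-uu[...,None]*per
for zz in(.066,):
    W=np.concatenate([X,np.full(X.shape[:2]+(1,),zz)],-1).reshape(-1,3)
    q=proj(W,c).reshape(600,600,2).astype(np.float32)
    im=cv2.remap(p,q[...,0],q[...,1],cv2.INTER_CUBIC); save("pics/nut.png",im)
    h=cv2.remap(P[...,2].astype(np.float32),q[...,0],q[...,1],cv2.INTER_NEAREST)
    th=np.radians(np.arange(0,360,5))
    for r in(.024,.027):
        print(r,[int(1000*h[int(300-r*np.cos(t)/.00015),int(300-r*np.sin(t)/.00015)]) for t in th])
```

```text
stud 0.5671366453170776 0.2765529751777649 0.014904337003827095 [0.56640892 0.27633191 0.07609506] 1136
handle [0.44943162 0.25705426 0.10959721] [0.43931853 0.24839555 0.10002004] [0.45850199 0.26588499 0.11295212]
rod 1724 [0.47004619 0.25996925 0.06068106] [0.24295877 0.1457674 ] 0.4919708192095044
bed 12171 [-0.336324   -0.05472812  0.94015477] 19.922435078656104 9.242412228429814 resid 0.0008730214822660278
bed rect ((531.783203125, 93.68367767333984), (145.260986328125, 91.64009094238281), 9.098838806152344) zrange 0.028831892663735148 0.08522859348383094 U -0.07737218865550516 0.0678453643669674 V -0.13049022810656277 -0.03880367272594075 plane pt [0.55548484 0.09723848 0.06665346]
0.024 [65, 66, 52, 11, 15, 14, 16, 17, 45, 66, 66, 65, 65, 66, 62, 52, 46, 46, 47, 47, 46, 67, 66, 64, 66, 68, 60, 52, 44, 46, 45, 46, 45, 65, 66, 66, 67, 67, 45, 45, 45, 46, 46, 46, 58, 66, 65, 66, 65, 66, 45, 46, 46, 44, 48, 55, 63, 66, 66, 65, 66, 65, 46, 46, 46, 46, 45, 52, 65, 65, 65, 65]
0.027 [64, 65, 59, 12, 12, 11, 12, 10, 65, 65, 65, 66, 66, 65, 63, 54, 16, 16, 16, 16, 66, 66, 65, 66, 66, 66, 62, 52, 46, 47, 47, 46, 66, 65, 65, 66, 64, 65, 46, 46, 46, 45, 46, 46, 66, 65, 65, 66, 65, 66, 65, 48, 45, 47, 50, 59, 65, 65, 66, 65, 65, 66, 16, 16, 11, 17, 11, 56, 65, 65, 65, 66]
```

View pics/nut.png

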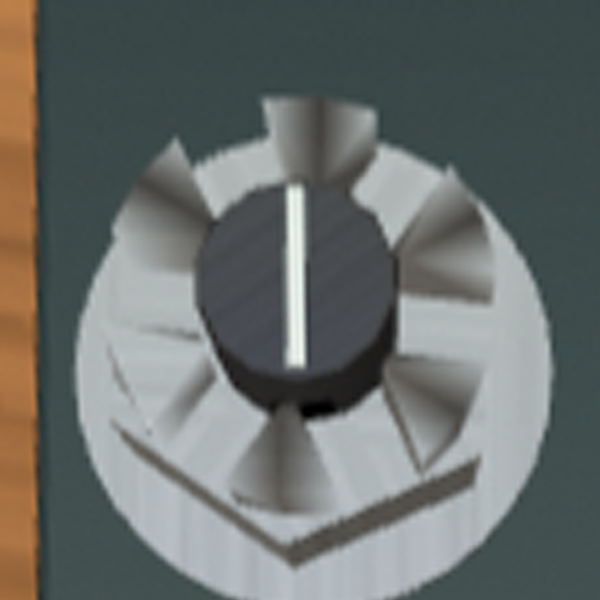

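The flat and slot edges put the slots about 24.5° counter-clockwise of the hole, so the nut is at about 0.62 rad and needs about 0.43 rad clockwise. I'll grip the flats and turn, with the fingers clear of the bolt.

```bash
cat >> h.py <<'E'
S=np.array([.5667,.2764]); A=np.radians(9.2); AX=np.array([np.cos(A),np.sin(A)]); AY=np.array([-AX[1],AX[0]])
def st(tag=""):
    s=manip.state(); print(tag,"t%.1f"%s["time_s"],np.round(s["eef_pos"],4),"F",np.round(s["contact_force"],1),"T",np.round(s["ft_torque"],2),"w%.3f g%.0f"%(s["grip_width"],s["grip_force"])); return s
def slots(p,d,c):
    P=cloud(d,c); 
    m=(P[...,2]>.071)&(P[...,2]<.081)&(np.hypot(P[...,0]-S[0],P[...,1]-S[1])<.03)
    m=cv2.morphologyEx(m.astype(np.uint8),cv2.MORPH_OPEN,np.ones((3,3)))
    (x,y),r=cv2.minEnclosingCircle(P[m>0][:,:2].astype(np.float32))
    v=P[...,:2]-np.array([x,y]); rr=np.hypot(v[...,0],v[...,1])
    k=(rr>.021)&(rr<.0285)&(abs(P[...,2]-.066)<.004)
    t=np.arctan2(v[...,1],v[...,0])[k]-A
    return (x,y),np.degrees(np.angle(np.exp(6j*t).mean()))/6  # tooth centre mod 60
E
python3 - <<'E'
from h import *
z=np.load("w1.npz"); s0=slots(z["p"],z["d"],(z["K"],z["D"],z["t"],z["R"])); print("teeth",s0)
for y in(3.7,183.7):
    for dd in(0,-24.5): print(y,dd,manip.solve_ik([*S,.039],down(np.radians(y+dd))))
E
```

```text
teeth ((0.5671366453170776, 0.2765529751777649), np.float64(-5.696069077459967))
3.7 0 [ 3.99837808e-01  2.31670659e-01  1.45191870e+00 -4.44089210e-16
  1.45800330e+00  1.90605695e+00]
3.7 -24.5 [ 3.99837808e-01  2.31670659e-01  1.45191870e+00 -4.44089210e-16
  1.45800330e+00  2.33366262e+00]
183.7 0 [ 3.99837808e-01  2.31670659e-01  1.45191870e+00 -4.44089210e-16
  1.45800330e+00 -1.23553570e+00]
183.7 -24.5 [ 3.99837808e-01  2.31670659e-01  1.45191870e+00 -4.44089210e-16
  1.45800330e+00 -8.07930035e-01]
```

Run:
```python
from h import *
y0=183.5
o=down(np.radians(y0)); manip.release()
manip.goto([*S,.16],o); st("above")
manip.movel([*S,.039],max_speed=.08); s=st("down")
if np.linalg.norm(s["contact_force"])<8:
    manip.gripper_close(); st("grip")
    for k in range(1,6):
        manip.movel([*S,.039],down(np.radians(y0-24.3*k/5))); st(k)
    manip.release(); st("rel")
    manip.movel([*S,.20]); 
    o=down(A+np.pi); manip.goto([*(S-.002*AX),.23],o); manip.pause(.2)
    p,d,c=shot("wrist"); save("pics/w2.png",p); print(slots(p,d,c))
    P=cloud(d,c); m=(P[...,2]>.10)&(P[...,2]<.118)&(abs(P[...,1]-.25)<.04)&(P[...,0]<.5)&(P[...,0]>.38); print("handle",P[m].mean(0),P[m].min(0),P[m].max(0))
```

```text
above t3.1 [0.566  0.2761 0.1589] F [0.7 0.1 0.4] T [-0.   -0.06 -0.04] w1.003 g0
down t4.8 [0.5671 0.2766 0.0397] F [ 0.5  0.4 -0.8] T [0.03 0.02 0.05] w0.997 g0
grip t5.1 [0.5669 0.2772 0.04  ] F [-1.6  3.3  4.8] T [ 0.57  0.37 -0.11] w0.688 g70
1 t5.4 [0.5669 0.2772 0.04  ] F [-2.7  3.5  5.4] T [ 0.55  0.34 -0.35] w0.685 g71
2 t5.6 [0.5669 0.2772 0.04  ] F [-2.2  3.2  5.3] T [ 0.55  0.3  -0.38] w0.686 g71
3 t5.9 [0.5669 0.2772 0.04  ] F [-1.8  3.7  5.6] T [ 0.6   0.36 -0.37] w0.689 g71
4 t6.1 [0.5669 0.2772 0.04  ] F [-1.7  3.5  6.2] T [ 0.62  0.35 -0.34] w0.691 g71
5 t6.4 [0.5669 0.2772 0.04  ] F [-2.7  3.6  5.1] T [ 0.51  0.35 -0.37] w0.690 g71
rel t6.8 [0.5667 0.276  0.0386] F [-0.4  0.3 -0. ] T [-0.02  0.06  0.01] w1.003 g0
((0.5672314167022705, 0.2767811417579651), np.float64(-29.823752322814457))
handle [0.44982162 0.25718149 0.1095866 ] [0.44011318 0.24855726 0.10005548] [0.45858604 0.26577928 0.11271316]
```

View pics/w2.png

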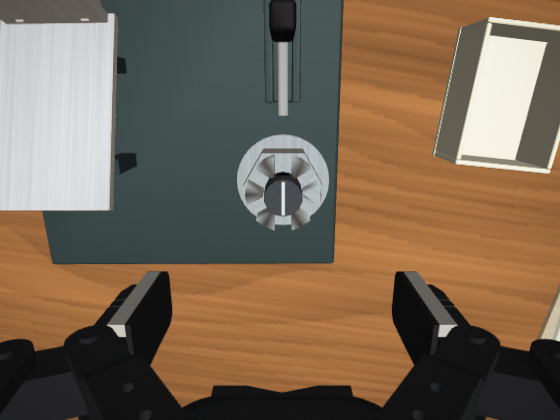

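The wrist picture shows a slot facing the bolt: the teeth are 29.8° off the line, so a slot is centred, and the bolt is still out. Now I'll push the bolt home.

Run:
```python
from h import *
o=down(A+np.pi); H=np.array([.4492,.2571])
manip.goto([*H,.18],o); manip.movel([*H,.092],max_speed=.1); s=st("down")
manip.gripper_close(); st("grip")
for k in (.015,.03,.04,.045,.048,.05,.052,.054,.056,.058):
    manip.movel([*(H+k*AX),.092],max_speed=.05); s=st(k)
    if -(s["contact_force"][:2]@AX)>14: break
manip.release(); manip.movel([*s["eef_pos"][:2],.2]); 
manip.goto([*(S-.03*AX),.23],o); manip.pause(.2)
p,d,c=shot("wrist"); save("pics/w3.png",p); print(slots(p,d,c))
P=cloud(d,c); m=(P[...,2]>.10)&(P[...,2]<.118)&(abs(P[...,1]-.26)<.04)&(P[...,0]<.55)&(P[...,0]>.38); print("handle",P[m].mean(0),P[m].min(0),P[m].max(0)); C=(P[m].min(0)+P[m].max(0))[:2]/2; print("dist", (np.array([.5672,.2767])-C)@AX)
```

```text
down t10.4 [0.4497 0.2573 0.0929] F [-0.1 -0.2  1.1] T [ 0.    0.02 -0.02] w1.002 g0
grip t11.1 [0.4492 0.2576 0.0923] F [-0.4  2.6  1.2] T [0.34 0.09 0.07] w0.181 g59
0.015 t11.5 [0.4652 0.2602 0.0923] F [0.6 5.1 1.6] T [ 0.72 -0.1   0.09] w0.180 g59
0.03 t12.0 [0.4801 0.2627 0.0923] F [1.4 4.9 1.2] T [ 0.77 -0.11  0.04] w0.177 g59
0.04 t12.3 [0.4899 0.2643 0.0923] F [1.8 6.  1.2] T [ 0.79 -0.09  0.13] w0.176 g59
0.045 t12.6 [0.4947 0.2651 0.0923] F [0.8 5.9 1.4] T [0.77 0.03 0.05] w0.179 g59
0.048 t12.8 [0.4974 0.2655 0.0923] F [-1.5  5.9  1.6] T [0.69 0.14 0.07] w0.179 g59
0.05 t13.1 [0.4992 0.2658 0.0923] F [-1.6  5.1  2.3] T [0.67 0.21 0.02] w0.179 g59
0.052 t13.3 [0.5012 0.2661 0.0923] F [-1.1  4.7  2. ] T [0.66 0.3  0.04] w0.177 g59
0.054 t13.6 [0.5021 0.2663 0.0923] F [-7.   3.4  5.9] T [0.46 0.97 0.06] w0.180 g60
0.056 t13.8 [0.5022 0.2663 0.0923] F [-17.    0.9   9.6] T [ 0.21  2.13 -0.01] w0.176 g60
((0.5669116377830505, 0.27674049139022827), np.float64(-29.90216360020233))
handle [0.50049966 0.26563278 0.10950006] [0.49173961 0.25721786 0.10056032] [0.51053088 0.27431923 0.11231706]
dist 0.06696264622190645
```

View pics/w3.png

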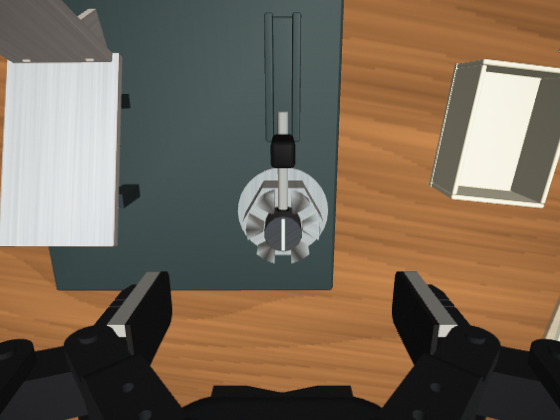

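The bolt is home: the handle is now 67.0 mm from the stud axis, at pixel (283,150), with its rod through the slot at (283,185). Next is the thick mould: refine it with the wrist camera, pick it, and place it with the tool tilted to match the slope.

```bash
cat >> h.py <<'E'
def moulds(p,d,c,minpix=60):
    P=cloud(d,c); hsv=cv2.cvtColor(p,cv2.COLOR_RGB2HSV)
    m=((hsv[...,0]>15)&(hsv[...,0]<34)&(hsv[...,1]>120)&(hsv[...,2]>80)&(d>0)&(P[...,2]>.012)&(P[...,2]<.2)).astype(np.uint8)
    m=cv2.morphologyEx(m,cv2.MORPH_OPEN,np.ones((3,3)))
    n,l,s,_=cv2.connectedComponentsWithStats(m); out=[]
    for i in range(1,n):
        if s[i,4]<minpix: continue
        Q=P[l==i]; h=np.percentile(Q[:,2],80); T=Q[Q[:,2]>h-.006]
        (cx,cy),(a,b),ang=cv2.minAreaRect((T[:,:2]*1000).astype(np.float32))
        if a<b: a,b,ang=b,a,ang+90
        out.append((np.round([cx/1e3,cy/1e3,np.median(T[:,2])],4),(round(a),round(b)),round((ang+90)%180-90,1)))
    return out
RO=np.array([.468,.083,.034]); sl=np.radians(20)
RX=np.array([*(np.cos(sl)*AX),np.sin(sl)]); RY=np.array([*AY,0]); RZ=np.cross(RX,RY); RM=np.stack([RX,RY,RZ],1)
def rk(x,y,z): return RO+RM@np.array([x,y,z])
ORK=R.from_matrix(np.stack([RX,-RY,-RZ],1)).as_quat()
def look(xy,yaw=0.):
    manip.release(); manip.goto([*xy,.25],down(yaw)); manip.pause(.2)
    p,d,c=shot("wrist"); ms=moulds(p,d,c,300); print("wrist",ms)
    return min(ms,key=lambda m:np.hypot(*(m[0][:2]-xy))),p
def pick(xy,yaw,off):
    o=down(yaw); manip.goto([*xy,.12],o); manip.movel([*xy,off],max_speed=.1); s=st("down")
    if abs(s["contact_force"][2])>10: raise SystemExit("contact")
    manip.gripper_close(); st("grip"); manip.movel([*xy,.27],max_speed=.2); return st("lifted")
def place(base,off,xs=.066):
    z=base+off
    manip.goto(rk(xs,0,z+.15),ORK); s=st("over")
    if s["grip_width"]<.5: raise SystemExit("lost")
    manip.movel(rk(xs,0,z+.006),max_speed=.12); s=st("near"); f0=s["contact_force"]
    k=.006
    while k>-.006:
        k-=.0015; manip.movel(rk(xs,0,z+k),max_speed=.03); s=manip.state()
        if (s["contact_force"]-f0)@RZ>3: break
    st("touch %.4f"%k); f0=s["contact_force"]; x=xs
    while x>.052:
        x-=.0015; manip.movel(rk(x,0,z+k),max_speed=.03); s=manip.state()
        if (s["contact_force"]-f0)@RX>8: break
    st("push %.4f"%x)
    return x,z+k
def leave(x,z):
    manip.release(); manip.movel(rk(x,0,z+.12),max_speed=.2); st("left")
E
python3 - <<'E'
from h import *
print(manip.solve_ik(rk(.066,0,.03),ORK), RO+RM@[.06,0,.045])
manip.goto([.5,.1,.3],down(A))
m,p=look(np.array([.617,-.118])); save("pics/m1.png",p)
print(m,st()["qpos"])
E
```

```text
[ 0.09599757 -0.38301838  1.98765098  0.02378769  1.18866209  1.50123605] [0.50846336 0.08955363 0.09680738]
wrist [(array([ 0.625 , -0.2603,  0.0244]), (119, 60), -0.6), (array([ 0.6176, -0.1157,  0.0342]), (120, 60), -3.3), (array([ 0.4952, -0.4029,  0.0233]), (118, 12), 12.3)]
 t19.8 [ 0.617  -0.1166  0.251 ] F [-0.3 -0.5  0.2] T [-0.03  0.01 -0.02] w1.004 g0
(array([ 0.6176, -0.1157,  0.0342]), (120, 60), -3.3) [-2.41048674e-01  1.66461920e-01  1.14758757e+00  1.76527259e-04
  1.82603430e+00  1.32776665e+00]
```

View pics/m1.png

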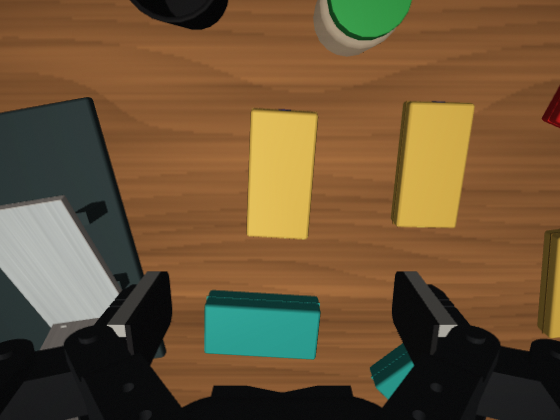

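This enlarged view settles which block is which. The ochre block at (282,175) is thick1, with its top at 34 mm; the ochre block at (433,165) is a thin one at 24 mm. The turquoise blocks at (262,325) and (395,370) and the red one at (555,95) are the wrong colour. Picking thick1.

Run:
```python
from h import *
s=pick([.6176,-.1157],np.radians(-3.3),.024)
if s["grip_width"]>.5:
    x,z=place(0,.024); leave(x,z)
    for n in("side","top"):
        p,d,c=shot(n); print(n,moulds(p,d,c,30))
    save("pics/s4.png",shot("side")[0])
```

```text
down t21.5 [ 0.6182 -0.1159  0.0251] F [-0.5  0.3  0.7] T [ 0.01 -0.    0.04] w1.002 g0
grip t21.9 [ 0.6183 -0.1158  0.0253] F [-0.1  0.6  4.3] T [ 0.09  0.08 -0.05] w0.689 g69
lifted t23.2 [ 0.6172 -0.1156  0.268 ] F [-0.1 -0.5 -4.6] T [-0.03 -0.04 -0.04] w0.691 g68
over t24.2 [0.4708 0.083  0.2205] F [ 0.5 -0.4 -3.8] T [-0.05  0.33 -0.06] w0.692 g68
near t25.6 [0.5196 0.0913 0.0859] F [ 0.6 -0.3 -3.9] T [-0.04  0.39  0.01] w0.692 g68
touch 0.0000 t26.6 [0.5208 0.0915 0.0806] F [-11.5  -2.    6.5] T [-0.01  1.29  0.1 ] w0.689 g69
push 0.0630 t27.1 [0.5196 0.0913 0.0802] F [-0.9 -0.   5.6] T [ 0.24  0.17 -0.02] w0.692 g69
left t28.2 [0.4776 0.0846 0.1895] F [ 0.   0.6 -0.7] T [0.   0.21 0.02] w1.000 g0
side [(array([0.5017, 0.0804, 0.0997]), (153, 62), 13.7), (array([ 0.6226, -0.2621,  0.0234]), (127, 63), -0.7), (array([ 0.499 , -0.4323,  0.024 ]), (124, 61), 7.4)]
top [(array([ 0.624 , -0.2591,  0.0243]), (121, 61), -1.4), (array([0.5447, 0.0955, 0.1027]), (56, 55), -83.9), (array([ 0.4988, -0.4307,  0.0242]), (118, 62), 6.9)]
```

View pics/s4.png

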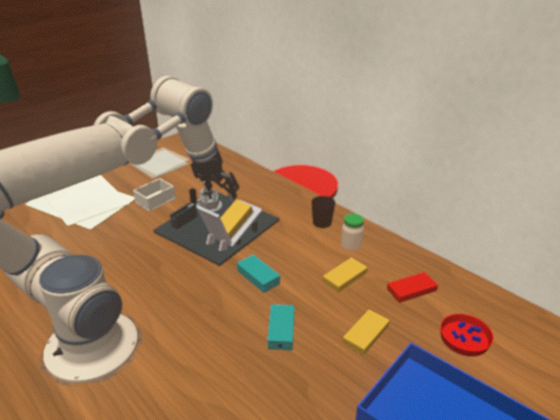

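The side picture shows thick1 on the bed at (237,217). The push stop was ambiguous, so I'll measure the mould in the rack frame.

```bash
cat >> h.py <<'E'
def rackmeas(fn=None):
    manip.goto(rk(.06,0,.26),ORK); manip.pause(.2)
    p,d,c=shot("wrist"); P=(cloud(d,c)-RO)@RM; hsv=cv2.cvtColor(p,cv2.COLOR_RGB2HSV)
    if fn: save(fn,p)
    m=(hsv[...,0]>15)&(hsv[...,0]<34)&(hsv[...,1]>110)&(hsv[...,2]>60)&(d>0)&(abs(P[...,1])<.07)&(abs(P[...,0]-.06)<.12)&(P[...,2]>.01)
    Q=P[m]; h=np.median(Q[Q[:,2]>np.percentile(Q[:,2],60),2]); T=Q[abs(Q[:,2]-h)<.005]
    (cx,cy),(a,b),ang=cv2.minAreaRect((T[:,:2]*1000).astype(np.float32))
    if a<b: a,b,ang=b,a,ang+90
    b2=P[(abs(P[...,1])<.035)&(P[...,2]>h+.015)&(P[...,2]<.12)&(abs(P[...,0])<.03)&(d>0)]
    bed=P[(abs(abs(P[...,1])-.04)<.003)&(P[...,0]>.02)&(P[...,0]<.13)&(abs(P[...,2])<.01)]
    n=np.linalg.lstsq(np.c_[T[:,:2],np.ones(len(T))],T[:,2],rcond=None)[0]
    print("rack top: c",np.round([cx,cy],1),"h %.4f"%h,"size",round(a),round(b),"ang %.1f"%((ang+90)%180-90),"tilt",np.round(n[:2],3),"backstop x",np.round(np.median(b2[:,0]),4) if len(b2) else None,len(b2),"bedz",np.round(np.median(bed[:,2]),4) if len(bed) else None)
E
python3 - <<'E'
from h import *
rackmeas("pics/r1.png")
E
```

```text
rack top: c [63.9 -0.6] h 0.0349 size 119 59 ang 0.0 tilt [-0.001  0.002] backstop x 0.0003 2851 bedz 0.0003
```

View pics/r1.png

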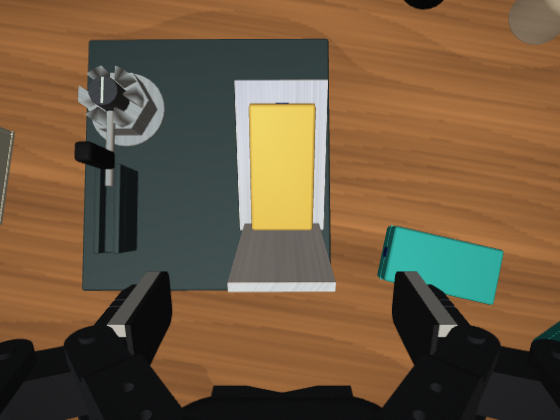

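The mould is square and flat at rack x 63.9 mm, on the centre line, so the rack frame is accurate to under 1 mm. Next the thin moulds, with the push judged against the no-contact force.

```bash
sed -i 's/; f0=s\["contact_force"\]; x=xs/; x=xs/; s/while x>.052:/while x>.0595:/; s/@RX>8: break/@RX>10: break/' h.py
python3 - <<'E'
from h import *
m,p=look(np.array([.624,-.2595])); print(m)
assert abs(m[0][2]-.024)<.004
s=pick(m[0][:2],np.radians(m[2]),.0215)
if s["grip_width"]>.5:
    x,z=place(.0345,.0215); leave(x,z); rackmeas("pics/r2.png")
E
```

```text
wrist [(array([ 0.6248, -0.2608,  0.0242]), (119, 60), -1.1), (array([ 0.5077, -0.4306,  0.0244]), (104, 59), 7.8)]
(array([ 0.6248, -0.2608,  0.0242]), (119, 60), -1.1)
down t32.8 [ 0.6254 -0.2611  0.0227] F [-0.3 -0.5 -0.1] T [-0.    0.04  0.01] w1.004 g0
grip t33.1 [ 0.6254 -0.2611  0.0229] F [-0.6  0.8  4.7] T [ 0.13  0.03 -0.06] w0.684 g68
lifted t34.5 [ 0.6245 -0.2606  0.2681] F [-0.6  0.  -3.2] T [-0.01  0.03  0.03] w0.690 g67
over t36.0 [0.4601 0.0812 0.2505] F [-0.2  0.  -2.4] T [-0.07  0.32 -0.05] w0.682 g67
near t37.3 [0.5087 0.0896 0.116 ] F [-0.5  0.1 -2.1] T [-0.03  0.3  -0.06] w0.687 g67
touch 0.0000 t38.3 [0.5102 0.0898 0.1103] F [-7.1 -1.8  3.6] T [-0.05  1.04  0.11] w0.686 g68
push 0.0585 t39.5 [0.5048 0.089  0.1083] F [4.1 0.7 4.2] T [ 0.22 -0.71  0.21] w0.684 g68
left t40.7 [0.4627 0.0821 0.2181] F [ 0.4 -0.2 -0.5] T [-0.09  0.12 -0.01] w0.998 g0
rack top: c [59.7 -0.5] h 0.0588 size 120 60 ang 0.0 tilt [-0.     0.002] backstop x 0.0003 2076 bedz 0.0003
```

Run:
```python
from h import *
m,p=look(np.array([.499,-.431]),np.radians(7)); print(m)
assert abs(m[0][2]-.024)<.004
s=pick(m[0][:2],np.radians(m[2]),.0215)
if s["grip_width"]>.5:
    x,z=place(.0585,.0215); leave(x,z); rackmeas("pics/r3.png")
    for n in("side","top"):
        p,d,c=shot(n); print(n,moulds(p,d,c,30))
        if n=="side": save("pics/s5.png",cv2.resize(p[150:400,100:400],(750,600)))
```

```text
wrist [(array([ 0.499 , -0.4319,  0.0242]), (120, 60), 7.3)]
(array([ 0.499 , -0.4319,  0.0242]), (120, 60), 7.3)
down t45.4 [ 0.4995 -0.4324  0.0227] F [ 0.  -0.1  0.3] T [0.07 0.   0.  ] w1.004 g0
grip t45.8 [ 0.4995 -0.4324  0.0229] F [-0.1  1.   4.6] T [ 0.13  0.11 -0.01] w0.683 g68
lifted t47.2 [ 0.4988 -0.4316  0.2681] F [ 0.1  0.4 -2.8] T [-0.03 -0.05  0.  ] w0.685 g67
over t49.0 [0.452  0.0798 0.2728] F [-0.  -0.4 -2.1] T [-0.03  0.3  -0.03] w0.684 g67
near t50.4 [0.5006 0.0882 0.1386] F [ 0.3  0.8 -2.1] T [-0.04  0.29 -0.04] w0.685 g67
touch 0.0000 t51.4 [0.502  0.0885 0.1328] F [-6.4 -0.   4.1] T [-0.09  0.93 -0.01] w0.683 g68
push 0.0585 t52.6 [0.4964 0.0876 0.1307] F [3.5 0.9 5.5] T [ 0.13 -0.54  0.15] w0.685 g68
left t53.8 [0.4546 0.0808 0.2405] F [ 0.9 -0.4 -0.1] T [-0.04  0.16 -0.01] w0.997 g0
rack top: c [60.6 -0.6] h 0.0828 size 119 60 ang -0.0 tilt [-0.     0.002] backstop x 0.0003 1109 bedz 0.0003
side [(array([0.4913, 0.0803, 0.141 ]), (134, 66), 12.2)]
top [(array([0.5287, 0.0922, 0.1457]), (57, 52), -79.5)]
```

View pics/r3.png

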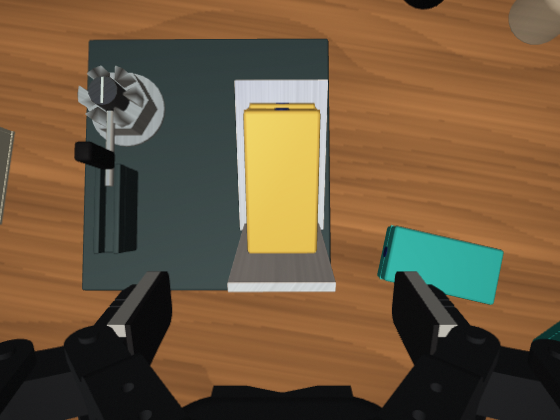

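View pics/s5.png

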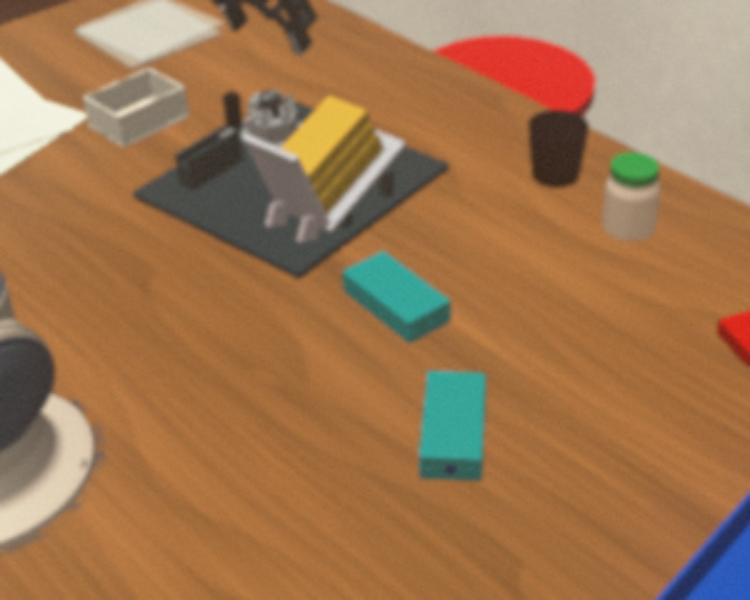

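All three moulds lie in one pile, squared and flat. In rack x, thick1 is at about 64 mm, the middle thin mould at 59.7 mm and the top one at 60.6 mm, all inside the 50–69 mm limits. No ochre block is left on the bench, and the bolt is still home at (92,155). Handing in.

Run:
```python
from h import *
st(); print(manip.job_done())
```

```text
t54.5 [0.4358 0.0778 0.2974] F [-0.3  0.5 -0.3] T [-0.08  0.15  0.03] w1.000 g0
the job is handed in; nothing more can be done
None
```

The job is handed in, with no verdict returned: the nut is lined up on the next slot, the bolt is fully home, and all three moulds found (one thick, two thin on top) are piled flat and square on the rack bed, the thick one about 4 mm off the backstop, inside the 9 mm limit.

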